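# Start up the spot-welder control console with its key

### The job

Get the welder's control console ready for work: first raise its folded-down screen by the steel bar until it stands open at about 60 degrees (it stays where you leave it). Then take the red key from the wooden rack, push it fully home in the key switch, turn it clockwise to the stop at the green dot, and leave the key in. Do not disturb the blue key or the other things on the bench.

Things in the scene. Friction and masses are not known exactly. Their poses are not given: they have to be found in the camera images.
- console: Yellow console, fixed, 60 mm high; box spans x -90 to +110, y -190 to +190 mm about the origin, which is at bench level. x points from its front (operator side) to its back, y left, z up. Screen on the left half, key switch on the right: black round collar 68 mm across, 31 mm high on the deck, centred at x -10, y -120; red dot straight behind it = off, green dot behind and right = on.
- screen (a joint): Stiff hinge of the fold-down screen, rad: 0 lying closed on the deck, grows as the front edge is raised; 1.05 is 60 degrees. Range 0 to 1.9; stays where it is left. Lifting at the bar takes about 6 N.
- screen_hinge (a point): Point on the hinge line of the screen, midway along the screen's width; fixed to the console, 74 mm above the bench, at the rear of the deck. Axes as the console's; the hinge turns about its y axis.
- screen_bar (a point): Centre of the round steel pull bar on the screen's front edge: 10 mm thick, along y, 93 mm clear between its brackets, 207 mm from the hinge line, 37 mm free between bar and panel (black, 160 x 170 x 14 mm). Closed, it is 76 mm above the bench and 22 mm in front of the console's front face. Axes turn with the screen; x points from bar to hinge.
- key_switch (a joint): Turn of the brass lock cylinder, rad: 0 = off (slot points to the red dot, along console x), grows clockwise seen from above, hard stop at 1.05 (60 degrees) = on (green dot). Friction 0.05 N m. Turns only with the key, which has some play in the slot: turn the key about 0.2 rad more than the slot must turn, until it stops.
- keyhole (a point): Centre of the mouth of the slot in the brass lock cylinder's flat upper face, 91 mm above the bench, level with the collar around it. Slot 19 x 9.5 mm, long side along the point's x axis, 30 mm deep. Axes turn with the cylinder; z up.
- key_rack: Plywood key block, fixed, 150 (x) x 60 (y) x 30 mm high, origin at the centre of its underside. Two slots at x -40 and +40 mm, one holding the red and one the blue key (either way round), keys upright with their long sides along x.
- red_key: Upright key with red grip, 60 g, origin at the blade's tip, z up. Blade 16 (x) x 7 (y) mm, z 0 to 26; round steel shoulder 26 mm across, z 26 to 30; flat grip 34 (x) x 12 (y) mm, z 30 to 64: take it across its 12 mm. Fits the slot either way round. In the rack the tip is 4 mm above the bench; fully home in the switch the shoulder rests on the lock's face, tip 26 mm below it.
- blue_key: The same key with a blue grip, for another machine; leave it in the rack.
- spray_can: Bystander: orange spray can, 60 mm across, 150 mm tall, standing; origin under its centre.
- hammer: Bystander: hammer lying on the bench, 260 mm long; origin under its middle, head at its +x end.
- magnet_square: Bystander: red and steel triangular welding magnet, about 90 x 90 x 18 mm, lying flat; origin on its underside.
Things that resemble listed ones, but are neither listed nor needed, are in the scene too. Of the things shaped like the red_key, the red one is meant.

How it is judged:
On the way, in this order (a step that is already met when the one before it is completed fails the run):
1. the screen stands between 50 and 70 degrees open (value of joint screen between 0.87 and 1.22 rad), for 0.2 s.
2. the red key is fully home in the key switch (z of red_key in the frame of keyhole below -0.021 m and horizontal distance between red_key and keyhole below 0.005 m and angle between red_key's own z axis and vertical below 0.12 rad), for 0.2 s.
3. the key switch is turned to its on stop (all of step 2 and value of joint key_switch above 0.93 rad), for 0.2 s.
At the end, for the whole second after the job is handed in: The screen stands 50 to 70 degrees open (0.87 to 1.22 rad), the red key is upright and in the switch to within 5 mm of fully home, the switch is turned at least 0.93 rad clockwise (stop at 1.05), and the key is released and at rest (all of step 1 and all of step 3 and linear speed of red_key below 0.02 m/s); the robot touches nothing.
It fails at once if the blue key or another bench item moved by more than 30 mm (distance of any of blue_key, spray_can, hammer, magnet_square from where it was at the start of the episode above 0.03 m).
It also fails if it takes over 67 s, if anything falls off the work surface, if the arm or the gripper's body presses on something with over 40 N, if the wrist force passes 120 N, or if a joint passes its speed limit or range.

### The arm

A 7-joint arm with a two-finger parallel gripper is mounted at the origin on the work surface. World frame = base frame: x ahead of the robot, y to its left, z up, the work surface at z = 0. Lengths are in m, angles in rad, forces in N, time in s.
With the tool pointing down it reaches from about 0.425 to 0.95 m from the base axis. Payload 4.7 kg.
Tool frame: the origin (TCP) lies between the finger pads; the fingertips stand 8 mm ahead of it and the grasp point (between the pads) lies 11 mm behind it; z points along the fingers, y is the line along which they close (so a half turn about z gives the same grasp; the last joint's range is limited). The gripper opens to 87 mm and grips with 3 to 60 N. Pads are 19 mm wide; open, the fingers measure 117 mm over their backs; the gripper's body (75 mm by 190 mm) begins 51 mm behind the grasp point.
Start: joints at [-1.231, 0.469, -0.049, 1.532, 0.024, 1.141, -0.082], TCP at [0.243, 0.63, 0.205] pointing down, gripper open.
Joint ranges: [-2.59, 2.59], [-0.33, 1.99], [-1.39, 1.29], [0.1, 2.45], [-1.04, 4.18], [0.21, 1.99], [-2.66, 2.66]. Speed limits (rad/s): [2.57, 2.57, 3.14, 3.14, 3.14, 3.14, 3.14].

### API

Orientations are given as a unit quaternion [x, y, z, w].
In Python, from station import env gives the robot as it stands. The module is installed in compiled form; this text tells all that it offers. Calls block until the motion is done:
- env.reach(position, orientation): joint-space move of the TCP to a pose.
- env.move_linear(position, velocity=0.15, frame=None): straight line of the TCP; frame=None keeps the orientation; velocity is the mean speed in m/s.
- env.goto_joints(angles): joint-space move.
- env.ungrasp() and env.gripper_close(): open the fingers fully, or close them until they stop; the grip force is fixed at half the most.
- env.wait(seconds).
- env.inverse_kinematics(position, orientation): joint angles nearest the present ones, or None.
- env.get_image(name): name is "scene" or "side" or "wrist"; returns a dict with "color" (384x512x3 uint8, red, green, blue), "camera_matrix" (3x3 intrinsics, pixels), "extrinsics" (4x4, takes a point from world to camera coordinates); the wrist camera has in their place "T_tool_cam" (4x4, takes a point from camera to tool coordinates, whose origin is the TCP and whose axes are the flange's). Camera axes: x right, y down, z forward; pixel columns grow to the right and rows downward; lengths in m; the calibration is good to about 2 mm. A picture is of the moment at which its call begins: read the wrist's pose just before it. There is no depth.
A pose or a line that the arm cannot do raises env.Unreachable and nothing moves.
- env.sign_off(): hands the job in; it is judged then, once.
Readings, each from a call of its own:
- env.current_time(): time.
- env.current_joint_pos(): joint angles.
- env.current_qd(): joint speeds.
- env.current_joint_torque(): joint torques, N m.
- env.current_position(): TCP position.
- env.current_orientation(): TCP orientation.
- env.current_contact_force(): force on the tool from outside, world axes, zero at the start.
- env.current_moment(): the same for the moment, N m.
- env.current_finger_gap(): finger opening in m.
- env.current_finger_force(): force on a finger pad.
Only numpy, scipy, OpenCV 4.12 (cv2) and the standard library are available. Lean on these libraries where they do the work, as an engineer would, in place of code of your own. Each camera call takes 0.05 s, during which the arm holds its last target. There are 200 camera calls.

## Working session

There is one attempt and no reset: what is moved stays moved. The work goes in short steps, each a Python script; the robot and the scene stay as the last script left them, time stands still between calls to the robot, and variables do not carry over. Pictures are saved under pics/ and viewed, at most 10 in all, crops included, and the job is handed in when it is done.

```bash
mkdir -p pics; python3 - <<'E'
from station import env
import cv2,numpy as np
for n in("scene","side"):
    d=env.get_image(n); cv2.imwrite(f"pics/{n}0.png",d["color"][:,:,::-1]); np.savez(f"{n}0.npz",**d)
    print(n,d["camera_matrix"].tolist(),d["extrinsics"].round(3).tolist())
d=env.get_image("wrist"); cv2.imwrite("pics/wrist0.png",d["color"][:,:,::-1]); print(d["T_tool_cam"].round(4).tolist(),d["camera_matrix"].tolist())
print(env.current_time(),env.current_orientation(), env.current_position())
a=cv2.imread("pics/scene0.png");b=cv2.imread("pics/side0.png")
E
```

```text
scene [[385.1103004821894, 0.0, 258.2320831864566], [0.0, 385.1103004821894, 193.77921302461078], [0.0, 0.0, 1.0]] [[-0.123, 0.992, -0.017, 0.098], [0.631, 0.065, -0.773, -0.316], [-0.766, -0.106, -0.634, 1.682], [0.0, 0.0, 0.0, 1.0]]
side [[412.484626027534, 0.0, 255.3711681669335], [0.0, 412.484626027534, 190.65969379009968], [0.0, 0.0, 1.0]] [[0.696, -0.718, -0.023, -0.391], [-0.375, -0.336, -0.864, 0.291], [0.613, 0.609, -0.504, 1.147], [0.0, 0.0, 0.0, 1.0]]
[[0.0002, -0.9549, -0.2968, 0.0824], [1.0, 0.0001, 0.0004, 0.0005], [-0.0003, -0.2968, 0.9549, -0.1802], [0.0, 0.0, 0.0, 1.0]] [[342.793972308989, 0.0, 251.05164764781648], [0.0, 342.793972308989, 188.08967723503008], [0.0, 0.0, 1.0]]
0.15 [ 1.83328713e-01  9.83051386e-01 -7.38623581e-04 -1.01399421e-04] [0.24315272 0.62917372 0.20373736]
```

View pics/scene0.png

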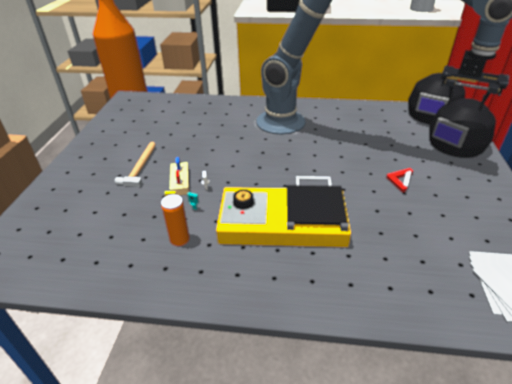

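View pics/side0.png

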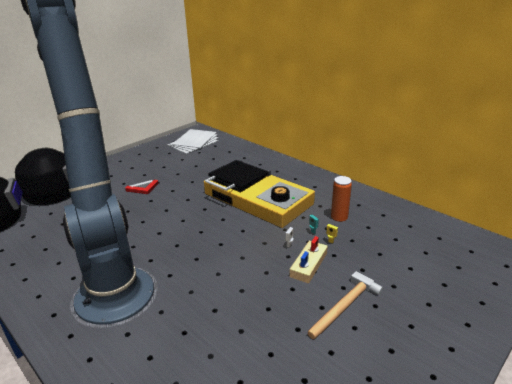

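The scene view shows the console around (285,215), with the collar at (243,199) and the bar at (313,180). The rack is at (179,177), with red at (180,170) and blue at (178,162). In the side view the collar is at (281,193), red at (314,243) and blue at (304,258), with the white, teal and yellow decoy keys beside the rack. I'll triangulate roughly, then take close wrist views.

```bash
cat > h.py <<'E'
import numpy as np,cv2
from scipy.spatial.transform import Rotation as R
def cam_static(d):
    E=np.linalg.inv(d["extrinsics"]); return d["camera_matrix"],E
def cam_wrist(d,p,q):
    T=np.eye(4);T[:3,:3]=R.from_quat(q).as_matrix();T[:3,3]=p
    return d["camera_matrix"],T@d["T_tool_cam"]
def ray(c,uv):
    K,E=c; v=E[:3,:3]@np.linalg.solve(K,[uv[0],uv[1],1.]); return E[:3,3],v/np.linalg.norm(v)
def plane(c,uv,z):
    o,v=ray(c,uv); return o+v*(z-o[2])/v[2]
def tri(*cu):
    A=np.zeros((3,3));b=np.zeros(3);L=[]
    for c,uv in cu:
        o,v=ray(c,uv);M=np.eye(3)-np.outer(v,v);A+=M;b+=M@o;L.append((M,o))
    x=np.linalg.solve(A,b); return x,[float(np.linalg.norm(M@(x-o))) for M,o in L]
def shot(env,name):
    p,q=env.current_position(),env.current_orientation()
    d=env.get_image("wrist");cv2.imwrite(f"pics/{name}.png",d["color"][:,:,::-1])
    c=cam_wrist(d,p,q);np.savez(f"{name}.npz",K=c[0],E=c[1],color=d["color"]);return d["color"],c
def load(name):
    d=np.load(name+".npz");return d["color"],(d["K"],d["E"])
def down(yaw): # tool pointing down; tool y at world angle yaw
    y=np.array([np.cos(yaw),np.sin(yaw),0]);z=np.array([0,0,-1.]);x=np.cross(y,z)
    return R.from_matrix(np.c_[x,y,z]).as_quat()
def hsv(im): return cv2.cvtColor(im,cv2.COLOR_RGB2HSV)
E
python3 - <<'E'
from h import *
s=cam_static(np.load("scene0.npz"));t=cam_static(np.load("side0.npz"))
for n,a,b in(("collar",(243,199),(281,193)),("red",(180,170),(314,243)),("blue",(178,162),(304,258)),("can",(173,201),(343,181))):
    x,e=tri((s,a),(t,b));print(n,x.round(3),np.round(e,3))
print("bar",plane(s,(313,180),.076),"hingeish",plane(s,(318,225),.074))
from station import env
for y in(np.pi/2,-np.pi/2): print(down(y),env.inverse_kinematics([.6,-.1,.3],down(y)))
E
```

```text
collar [ 0.629 -0.065  0.079] [0. 0.]
red [ 0.49  -0.308  0.066] [0.006 0.006]
blue [ 0.426 -0.328  0.056] [0.001 0.001]
can [ 0.738 -0.24   0.147] [0.002 0.002]
bar [0.51001246 0.142239   0.076     ] hingeish [0.71309428 0.15908157 0.074     ]
[3.061617e-17 1.000000e+00 0.000000e+00 0.000000e+00] [-0.37479663  0.32412567  0.62646404  1.59963063 -0.19606589  1.28155579
  1.85387745]
[1.000000e+00 3.061617e-17 0.000000e+00 0.000000e+00] [-0.55170011  0.37836108  0.89311698  1.60842974 -0.30318545  1.30113287
 -1.18231206]
```

```bash
python3 - <<'E'
from station import env
from h import *
q=down(np.pi/2); ims=[]
for i,p in enumerate([[.56,.10,.27],[.56,-.08,.27],[.47,-.24,.24],[.47,-.36,.24]]):
    env.reach(p,q); env.wait(.15); ims.append(shot(env,f"w{i}")[0]); print(env.current_time(),env.current_position().round(4))
m=np.vstack([np.hstack(ims[:2]),np.hstack(ims[2:])])[:,:,::-1]
cv2.imwrite("pics/m.png",cv2.resize(m,(800,600),interpolation=cv2.INTER_AREA))
E
```

```text
2.5667 [0.5599 0.1007 0.2698]
3.5167 [ 0.5604 -0.0778  0.2698]
4.4833 [ 0.4715 -0.2382  0.2401]
5.2333 [ 0.4709 -0.3583  0.24  ]
```

View pics/m.png

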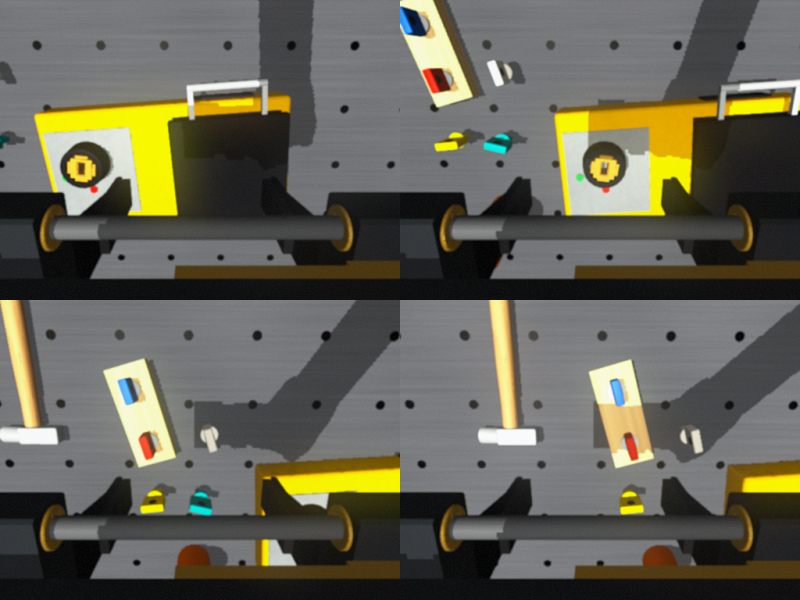

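The wrist views show the rack with red at w2 (148,445) in mosaic pixels, and white, yellow and teal keys standing nearby. The lock is at w1 (604,167) and the bar at w0 (228,85). Next I'll segment these and measure.

```bash
cat > meas.py <<'E'
from h import *
W=[load(f"w{i}") for i in range(4)]
H=[hsv(w[0]) for w in W]
def blob(m,near=None,k=1):
    m=(m*255).astype(np.uint8)
    if k>1:m=cv2.morphologyEx(m,cv2.MORPH_CLOSE,np.ones((k,k)))
    cs,_=cv2.findContours(m,cv2.RETR_EXTERNAL,cv2.CHAIN_APPROX_NONE)
    cs=[c for c in cs if cv2.contourArea(c)>25]
    if near is not None: return min(cs,key=lambda c:abs(cv2.pointPolygonTest(c,near,True)) if cv2.pointPolygonTest(c,near,True)<0 else 0)
    return max(cs,key=cv2.contourArea)
def rng(h,lo,hi): return cv2.inRange(h,np.array(lo),np.array(hi))>0
E
python3 - <<'E'
from meas import *
for i,(u,v) in {2:(179,160),3:(780-640,0)}.items(): pass
P={"rack2":(2,179,160),"rack2top":(2,160,95),"red2":(2,188,185),"redtop2":(2,191,176),"blue2":(2,163,116),"yel2":(2,194,258),"rack3wood":(3,137+0,140),"rack3":(3,140,90+10),
"lock1":(1,255,215),"bar0":(0,290,108),"con0":(0,200,200),"con1sh":(1,332,160),"face0":(0,100,142)}
for n,(i,u,v) in P.items(): print(n,H[i][v,u])
o=[]
for i,(x0,y0,x1,y1) in ((2,(110,60,250,220)),(3,(220,60,360,220)),(1,(180,120,340,290)),(0,(200,80,390,280))):
    c=W[i][0][y0:y1,x0:x1,::-1]; c=cv2.resize(c,(400,300)); cv2.putText(c,f"{i} {x0},{y0} {x1-x0}x{y1-y0}",(5,290),0,.5,(0,255,0),1);o.append(c)
cv2.imwrite("pics/crop.png",np.vstack([np.hstack(o[:2]),np.hstack(o[2:])]))
E
```

```text
rack2 [ 31  47 249]
rack2top [ 31  49 248]
red2 [  4 207 250]
redtop2 [ 13 153 107]
blue2 [102 164 251]
yel2 [20 74 31]
rack3wood [ 29  85 249]
rack3 [ 22 133 248]
lock1 [ 26 181 245]
bar0 [ 90   1 246]
con0 [ 30 255 249]
con1sh [ 22 255 227]
face0 [ 23 255 237]
```

View pics/crop.png

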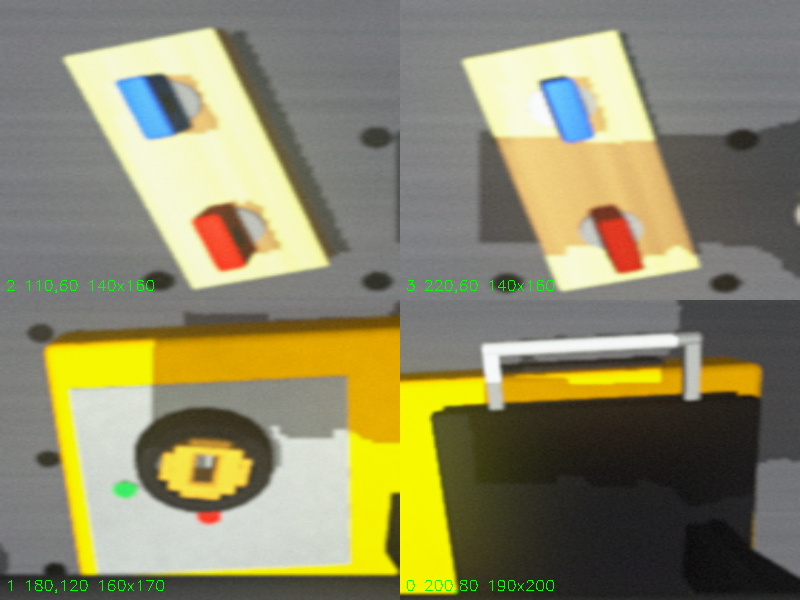

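Crops: the rack outlines are clear, with red at the near end of the crop (215,240). The brass lock face is at crop 1 (205,467) with its slot visible. The bar runs from (490,347) to (690,340).

```bash
cat > m1.py <<'E'
from meas import *
np.set_printoptions(precision=4,suppress=True)
# rack corners
Q=[]
for i,near in((2,(165,130)),(3,(277,130))):
    m=rng(H[i],(12,20,140),(40,160,255)); m[225:]=0
    h=cv2.convexHull(blob(m,near,9))
    q=cv2.approxPolyDP(h,8,True).reshape(-1,2).astype(float)
    Q.append(cv2.boxPoints(cv2.minAreaRect(h)) if len(q)!=4 else q); print("rack",i,len(q),Q[-1].tolist())
C=[]
for q,i in zip(Q,(2,3)): C.append(np.array([plane(W[i][1],p,.03) for p in q]))
for c in C:
    for k in range(4): pass
    c=c[np.argsort(np.arctan2(*(c-c.mean(0))[:,1::-1].T[::1]))]
    e=[np.linalg.norm(c[k]-c[k-1]) for k in range(4)];print("ctr",c.mean(0),"edges",np.round(e,4))
    k=int(np.argmax(e));d=c[k]-c[k-1];print("long dir deg",np.degrees(np.arctan2(d[1],d[0]))%180)
a=[q[np.argsort(q[:,1])] for q in Q]
for k in range(4): print("tri corner",*tri((W[2][1],a[0][k]),(W[3][1],a[1][k])))
# keys
for nm,lo,hi,n2,n3 in(("red",(0,150,150),(8,255,255),(188,187),(297,186)),("blue",(95,100,150),(115,255,255),(163,116),(279,118))):
    r=[]
    for i,n in((2,n2),(3,n3)):
        c=blob(rng(H[i],lo,hi),n); b=cv2.minAreaRect(c); r.append((W[i][1],b[0])); g=[plane(W[i][1],p,.068) for p in cv2.boxPoints(b)]
        print(nm,i,"rect",b,"pl",plane(W[i][1],b[0],.068),[np.linalg.norm(g[1]-g[0]).round(4),np.linalg.norm(g[2]-g[1]).round(4)])
    print(nm,*tri(*r))
# lock
r=[]
for i,n in((0,(106,217)),(1,(260,215))):
    m=rng(H[i],(15,90,120),(34,235,255)); mm=np.zeros(m.shape,np.uint8); cv2.circle(mm,n,30,1,-1); m&=mm>0
    c=cv2.convexHull(blob(m,n,3)); e=cv2.fitEllipse(c); r.append((W[i][1],e[0])); print("lock",i,e,plane(W[i][1],e[0],.091))
    for nm,lo,hi in(("reddot",(0,150,120),(8,255,255)),("green",(50,120,100),(80,255,255))):
        m=rng(H[i],lo,hi); mm[:]=0; cv2.circle(mm,n,50,1,-1); m&=mm>0
        try: mo=cv2.moments(blob(m)); print(nm,plane(W[i][1],(mo['m10']/mo['m00'],mo['m01']/mo['m00']),.061))
        except ValueError: pass
print("LOCK",*tri(*r))
# bar: white pixels; ends by column
B=[]
for i,x0,x1 in((0,235,345),(1,405,511)):
    m=rng(H[i],(0,0,170),(180,40,255)); m[:, :x0]=0; m[:,x1:]=0; m[:90]=0; m[180:]=0
    c=blob(m); x,y,w,h=cv2.boundingRect(c); mm=np.zeros(m.shape,np.uint8); cv2.drawContours(mm,[c],-1,1,-1); mm&=m
    print("bar box",i,x,y,w,h)
    cols=np.arange(x+14,x+w-14 if i==0 else 511); ys=[np.mean([v for v in np.where(mm[:,u])[0]]) for u in cols]
    p=np.polyfit(cols,ys,1); B.append((x,w,p))
    L=plane(W[i][1],(x+1,np.polyval(p,x+1)),.078);Rr=plane(W[i][1],(x+w-1,np.polyval(p,x+w-1)),.078);print("bar ends",L,Rr,"yaw(norm)",np.degrees(np.arctan2(Rr[1]-L[1],Rr[0]-L[0]))-90)
E
python3 m1.py
```

```text
rack 2 4 [[184.0, 74.0], [225.0, 201.0], [177.0, 214.0], [131.0, 90.0]]
rack 3 4 [[294.0, 75.0], [325.0, 202.0], [276.0, 215.0], [241.0, 91.0]]
ctr [ 0.4634 -0.3185  0.03  ] edges [0.0613 0.1513 0.0613 0.1511]
long dir deg 15.988363638647483
ctr [ 0.4632 -0.3184  0.03  ] edges [0.0598 0.1516 0.0612 0.1518]
long dir deg 16.58522280209891
tri corner [ 0.3821 -0.3106  0.0261] [0.00015167162749631346, 0.0001516716274963448]
tri corner [ 0.399  -0.3684  0.0311] [0.0001854903980019919, 0.00018549039800209096]
tri corner [ 0.527  -0.2681  0.0315] [3.591797680680221e-05, 3.591797680695754e-05]
tri corner [ 0.5437 -0.3266  0.032 ] [7.077033952783615e-05, 7.077033952795684e-05]
red 2 rect ((186.2969207763672, 188.4246063232422), (30.06475067138672, 10.261953353881836), 70.55996704101562) pl [ 0.4999 -0.3066  0.068 ] [np.float64(0.0112), np.float64(0.0332)]
red 3 rect ((296.6789245605469, 190.09634399414062), (28.35165786743164, 10.24874210357666), 73.3007583618164) pl [ 0.5004 -0.308   0.068 ] [np.float64(0.0108), np.float64(0.0323)]
red [ 0.5014 -0.3074  0.064 ] [0.0002499695230389845, 0.0002
[... 423 characters left out ...]
14096756279012742, 0.00014096756279010888]
lock 0 ((103.7012710571289, 215.62818908691406), (34.8291015625, 39.39988327026367), 116.73522186279297) [ 0.6221 -0.0639  0.091 ]
reddot [ 0.6693 -0.0621  0.061 ]
lock 1 ((261.661376953125, 215.5840606689453), (35.445106506347656, 38.634132385253906), 91.01228332519531) [ 0.6222 -0.0644  0.091 ]
reddot [ 0.6699 -0.0608  0.061 ]
green [ 0.6495 -0.1027  0.061 ]
LOCK [ 0.6225 -0.0644  0.09  ] [4.596377920543291e-05, 4.5963779205185754e-05]
bar box 0 239 103 103 50
bar ends [0.5097 0.0899 0.078 ] [0.5019 0.1968 0.078 ] yaw(norm) 4.181862764773555
bar box 1 412 102 99 45
bar ends [0.505  0.0949 0.078 ] [0.5089 0.1989 0.078 ] yaw(norm) -2.181832023936167
```

```bash
cat > s1.py <<'E'
from station import env
from meas import *
np.set_printoptions(precision=4,suppress=True)
# bar height check: upper-left outline corner in both views
pts=[]
for i,x0,x1 in((0,235,345),(1,405,511)):
    m=rng(H[i],(0,0,170),(180,40,255)); m[:,:x0]=0;m[:,x1:]=0;m[:90]=0;m[180:]=0
    c=blob(m).reshape(-1,2); pts.append((W[i][1],c[np.argmin(c.sum(1))].astype(float)))
print("bar corner",*tri(*pts))
psi=np.radians(4.0);u=np.array([np.cos(psi),np.sin(psi),0]);C=np.array([.5058,.1434,0])
cand=[(np.abs(j[6]),y) for y in(psi,psi+np.pi) if (j:=env.inverse_kinematics(C-.03*u+[0,0,.15],down(y))) is not None]
print(cand); y=min(cand)[1]; q=down(y)
env.reach(C-.03*u+[0,0,.15],q)
env.move_linear(C-.03*u+[0,0,.074],velocity=.08)
env.wait(.2); print("down",env.current_position(),env.current_contact_force())
env.gripper_close(); print("gap",env.current_finger_gap(),env.current_finger_force(),env.current_contact_force(),env.current_position())
env.move_linear(C+[0,0,.074],velocity=.04); env.wait(.2)
print("gap",env.current_finger_gap(),env.current_finger_force(),env.current_contact_force(),env.current_position(),env.current_time())
d=env.get_image("side");cv2.imwrite("pics/side1.png",d["color"][100:260,150:350,::-1].repeat(2,0).repeat(2,1))
E
python3 s1.py
```

```text
bar corner [0.5061 0.0892 0.0891] [0.0013989502868787373, 0.0013989502868786542]
[(np.float64(0.16558424203466943), np.float64(0.06981317007977318)), (np.float64(2.6285150786052425), np.float64(3.2114058236695664))]
down [0.4762 0.1414 0.0744] [-0.194  -0.2234 -0.4428]
gap 0.0008089486878450824 0.0 [ 0.909  -0.6261  0.0433] [0.4759 0.1413 0.074 ]
gap 0.0007096721284268016 0.0 [-0.9815 -0.3984  0.0966] [0.5056 0.1434 0.074 ] 11.2917
```

View pics/side1.png

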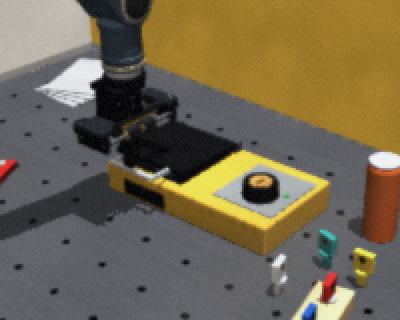

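The gripper closed on nothing (gap 0, no force), so the bar isn't where the fingers were. I'll look closer before moving.

```bash
python3 - <<'E'
from station import env
import cv2,numpy as np
a=env.get_image("side")["color"][150:215,190:270,::-1]; b=env.get_image("scene")["color"][155:220,270:350,::-1]; w=env.get_image("wrist")["color"][:,:,::-1]
z=lambda i,f=5:cv2.resize(i,None,fx=f,fy=f,interpolation=cv2.INTER_CUBIC)
m=np.hstack([z(a),z(b)]); w=cv2.resize(w,(344,258))
o=np.zeros((325+260,800,3),np.uint8);o[:325]=m;o[325:583,:344]=w
cv2.imwrite("pics/c2.png",o)
E
```

```text
(no output)
```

View pics/c2.png

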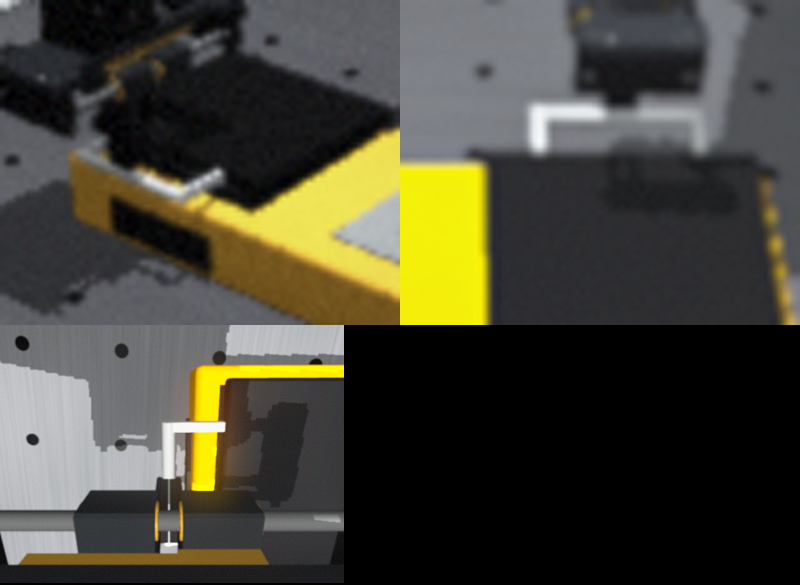

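The wrist view shows the bar running straight at the closed fingers, at about (168,425–480). The fingertips look as if they are above or beside it, so I'll triangulate the bar's outer corner using this new view.

```bash
python3 - <<'E'
from station import env
from meas import *
np.set_printoptions(precision=4,suppress=True)
im,c=shot(env,"w4");h=hsv(im)
m=rng(h,(0,0,190),(180,30,255));m[:140]=0;m[250:]=0;m[:,:225]=0;m[:,340:]=0
# outer bar edge columns, bracket rows
for v in (150,165,180,200,215): print(v,np.where(m[v])[0][[0,-1]] if m[v].any() else None)
for u in (245,270,300,325): print("u",u,np.where(m[:,u])[0][[0,-1]] if m[:,u].any() else None)
cc=blob(m).reshape(-1,2).astype(float);k4=cc[np.argmin(cc.sum(1))]
k=[]
for i,x0,x1 in((0,235,345),(1,405,511)):
    mm=rng(H[i],(0,0,170),(180,40,255)); mm[:,:x0]=0;mm[:,x1:]=0;mm[:90]=0;mm[180:]=0
    b=blob(mm).reshape(-1,2).astype(float);k.append(b[np.argmin(b.sum(1))])
    print(i,"col mids",[(u,np.where(mm[:,u])[0][[0,-1]]) for u in (x0+20,x0+50,x0+80)])
print("corners",k,k4)
for i in(0,1): print(i,*tri((W[i][1],k[i]),(c,k4)))
print("3view",*tri((W[0][1],k[0]),(W[1][1],k[1]),(c,k4)))
for z in(.06,.07,.08,.09): print(z,[plane(q,kk,z) for q,kk in((W[0][1],k[0]),(W[1][1],k[1]),(c,k4))])
def proj(E,K,X): 
    p=np.linalg.inv(E)@np.r_[X,1];p=K@p[:3];return p[:2]/p[2]
s=cam_static(np.load("scene0.npz"))
print("tip proj",[proj(s[1],s[0],[.506+d,.1434,.066]) for d in(-.015,0,.015)],"bar",[proj(s[1],s[0],[.506,.1434,z]) for z in(.06,.076,.09)])
E
```

```text
150 [242 334]
165 [242 258]
180 [243 265]
200 [226 273]
215 [228 273]
u 245 [146 227]
u 270 [145 222]
u 300 [145 158]
u 325 [144 158]
0 col mids [(255, array([108, 116])), (285, array([106, 114])), (315, array([104, 111]))]
1 col mids [(425, array([111, 113])), (455, array([106, 114])), (485, array([104, 112]))]
corners [array([239., 109.]), array([412., 112.])] [243. 146.]
0 [ 0.518   0.0862 -0.4309] [0.029411514055845373, 0.029411514055845474]
1 [ 0.5084  0.1648 -0.0711] [0.012269068889451305, 0.01226906888945132]
3view [ 0.509   0.1335 -0.032 ] [0.04853811578468247, 0.013206795552469897, 0.041474959334721555]
0.06 [array([0.5069, 0.0883, 0.06  ]), array([0.5099, 0.1027, 0.06  ]), array([0.4976, 0.1904, 0.06  ])]
0.07 [array([0.5062, 0.0886, 0.07  ]), array([0.5091, 0.0981, 0.07  ]), array([0.4977, 0.1922, 0.07  ])]
0.08 [array([0.5054, 0.0889, 0.08  ]), array([0.5083, 0.0934, 0.08  ]), array([0.4978, 0.194 , 0.08  ])]
0.09 [array([0.5047, 0.0893, 0.09  ]), array([0.5075, 0.0888, 0.09  ]), array([0.4979, 0.1958, 0.09  ])]
tip proj [array([313.2192, 178.9348]), array([313.1545, 181.7443]), array([313.0886, 184.6064])] bar [array([313.0181, 183.2202]), array([313.3839, 179.2642]), array([313.7089, 175.7488])]
```

```bash
python3 - <<'E'
from meas import *
np.set_printoptions(precision=4,suppress=True)
im,c=load("w4")
mm=rng(H[0],(0,0,170),(180,40,255)); mm[:,:235]=0;mm[:,345:]=0;mm[:90]=0;mm[180:]=0
b=blob(mm).reshape(-1,2).astype(float);k=b[np.argmax(b[:,0]-b[:,1])]
print(k,*tri((W[0][1],k),(c,[243,145])))
for z in(.05,.06,.07,.08,.09): print(z,plane(W[0][1],k,z),plane(c,[243,145],z))
# bar axis x along its length, from both views
for z in(.05,.06,.07,.08): print(z,"w0 mid",plane(W[0][1],(285,110),z),plane(W[0][1],(325,107),z),"w4 mid",plane(c,(250,170),z))
cr=cv2.resize(im[120:330,180:380,::-1],None,fx=3,fy=2.8,interpolation=cv2.INTER_CUBIC);cv2.imwrite("pics/c4.png",cr)
E
```

```text
[341. 104.] [0.4988 0.1951 0.0845] [0.0010386181098900205, 0.0010386181098899828]
0.05 [0.5019 0.2038 0.05  ] [0.4974 0.1891 0.05  ]
0.06 [0.5013 0.2012 0.06  ] [0.4975 0.1909 0.06  ]
0.07 [0.5007 0.1987 0.07  ] [0.4976 0.1927 0.07  ]
0.08 [0.5001 0.1961 0.08  ] [0.4977 0.1945 0.08  ]
0.09 [0.4995 0.1936 0.09  ] [0.4978 0.1963 0.09  ]
0.05 w0 mid [0.5087 0.1404 0.05  ] [0.5053 0.1858 0.05  ] w4 mid [0.5027 0.174  0.05  ]
0.06 w0 mid [0.5079 0.1394 0.06  ] [0.5046 0.1837 0.06  ] w4 mid [0.5025 0.1765 0.06  ]
0.07 w0 mid [0.5071 0.1385 0.07  ] [0.5039 0.1816 0.07  ] w4 mid [0.5024 0.1791 0.07  ]
0.08 w0 mid [0.5064 0.1375 0.08  ] [0.5032 0.1795 0.08  ] w4 mid [0.5022 0.1816 0.08  ]
```

View pics/c4.png

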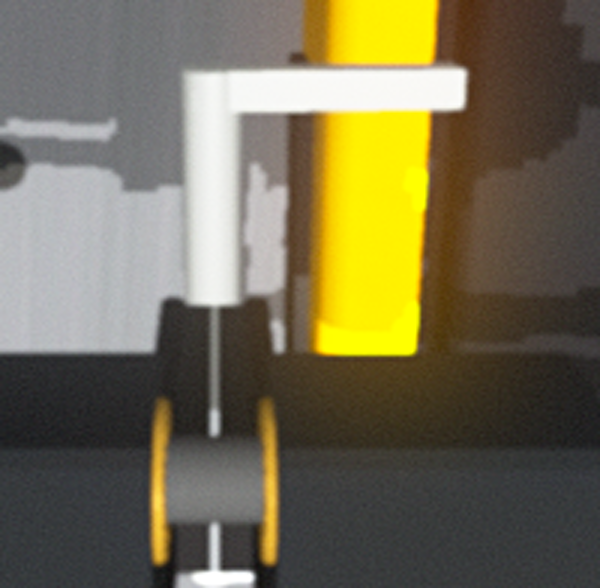

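The bar is visible through the slit between the closed fingers, so it lies directly beneath the tips, which sit higher than I assumed. I'll probe gently downwards to find the actual tip height.

```bash
python3 - <<'E'
from station import env
import numpy as np
p=env.current_position()
for k in range(12):
    p[2]-=.002; env.move_linear(p,velocity=.03); f=env.current_contact_force()
    print(env.current_position().round(4),f.round(2))
    if abs(f[2])>3: break
print(env.current_time(),env.current_finger_gap())
E
```

```text
[0.5056 0.1434 0.0718] [-0.59  0.55  0.48]
[0.5057 0.1434 0.0699] [-0.33 -0.65 -0.55]
[0.5057 0.1434 0.0679] [-0.75 -0.21  1.23]
[0.5057 0.1434 0.0659] [-0.13 -0.81  1.35]
[0.5057 0.1434 0.0639] [-0.23  0.54  0.29]
[0.5059 0.1435 0.0631] [-2.68 -0.43  9.76]
13.0417 0.0006986087912815597
```

Contact came at TCP z≈0.0635 with the bar top at 0.081. The wrist geometry agrees: the fingertip corner's ray also puts it about 15 mm behind the TCP. So the real tips are about 17 mm behind the reported TCP, and I'll use that offset for the regrasp.

```bash
cat > s2.py <<'E'
from station import env
from h import *
np.set_printoptions(precision=4,suppress=True)
psi=np.radians(4.0);u=np.array([np.cos(psi),np.sin(psi),0]);C=np.array([.5055,.1434,0]);Z=np.array([0,0,1.])
env.move_linear(C+Z*.085,velocity=.1); env.ungrasp()
env.move_linear(C-.03*u+Z*.085,velocity=.12); env.move_linear(C-.03*u+Z*.050,velocity=.06)
env.wait(.1); print("down",env.current_position(),env.current_contact_force())
env.gripper_close(); print("gap",env.current_finger_gap(),env.current_finger_force(),env.current_contact_force(),env.current_position())
env.move_linear(C+Z*.050,velocity=.04); env.wait(.2)
g=env.current_finger_gap();print("gap",g,env.current_finger_force(),env.current_contact_force(),env.current_position(),env.current_time())
E
python3 s2.py
```

```text
down [0.4759 0.1414 0.0503] [-0.2983  0.6811  0.1956]
gap 0.009370151463638813 29.980661273002625 [46.0036 -0.071  -7.6766] [0.5067 0.1438 0.0591]
gap 0.009126546961769896 29.999214112758636 [ 1.4215  0.1314 -0.8484] [0.5052 0.1435 0.0498] 18.5083
```

The bar is gripped (gap 9.1 mm, 30 N), so I'll raise it along the arc.

```bash
cat > s3.py <<'E'
from station import env
from h import *
np.set_printoptions(precision=4,suppress=True)
psi=np.radians(4.0);u=np.array([np.cos(psi),np.sin(psi),0]);Z=np.array([0,0,1.])
P=env.current_position(); r=.207
for th in np.linspace(0,1.06,8)[1:]:
    env.move_linear(P+r*(1-np.cos(th))*u+Z*r*np.sin(th),velocity=.12)
    print(round(th,2),env.current_finger_gap(),env.current_contact_force(),env.current_position())
env.wait(.2); print(env.current_contact_force(),env.current_finger_gap())
env.ungrasp(); p=env.current_position(); env.move_linear(p+Z*.06,velocity=.15); print(env.current_time(),env.current_contact_force())
d=env.get_image("side");cv2.imwrite("pics/side3.png",d["color"][:,:,::-1])
E
python3 s3.py
```

```text
0.15 0.008938777312479404 [3.6839 1.0143 0.9717] [0.5079 0.1437 0.0812]
0.3 0.009179844112480004 [3.5997 0.7885 0.0333] [0.5149 0.1442 0.1112]
0.45 0.009253152023225695 [ 3.293   0.9163 -0.284 ] [0.526 0.145 0.14 ]
0.61 0.008935268697586565 [2.0371 1.3603 0.9272] [0.5414 0.1461 0.1673]
0.76 0.008976340208217432 [-2.7018  0.8158  3.6383] [0.5608 0.1476 0.192 ]
0.91 0.008469861833104326 [-4.7943  0.1525  6.4215] [0.5834 0.1493 0.2136]
1.06 0.008939462863663365 [-6.5488  1.1897 10.2122] [0.6094 0.1512 0.2319]
[-7.1564  0.6293 10.0767] 0.008832209030577406
23.5333 [ 0.2163 -0.4684 -0.6788]
```

View pics/side3.png

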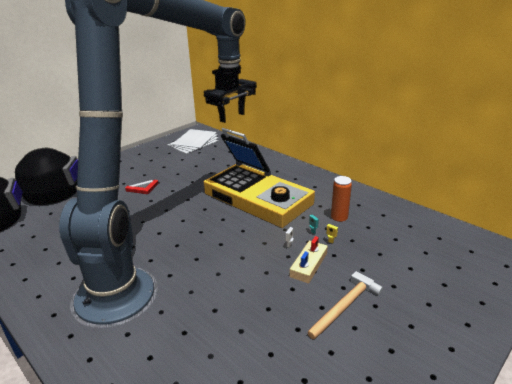

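The screen is up at about 60° and released. Next I'll pick the red key.

```bash
cat > s4.py <<'E'
from station import env
from meas import *
np.set_printoptions(precision=4,suppress=True)
print("white key",plane(W[2][1],(269,170),.06),plane(W[2][1],(271,185),.03))
Z=np.array([0,0,1.]);K=np.array([.5016,-.3074,0]); q=down(np.radians(106.2))
d=np.array([np.cos(np.radians(106.2)),np.sin(np.radians(106.2)),0]); w=plane(W[2][1],(269,170),.06)-K; print("white along closing",w@d,"across",w[:2]@[d[1],-d[0]])
p=env.current_position()
env.move_linear([.55,-.12,p[2]],velocity=.35)
print(env.inverse_kinematics(K+Z*.12,q)); env.reach(K+Z*.12,q)
print(env.current_position(),env.current_time())
E
python3 s4.py
```

```text
white key [ 0.4811 -0.2175  0.06  ] [ 0.5071 -0.2131  0.03  ]
white along closing 0.09201314804337636 across 0.005391813267706432
[ 0.246   0.4229  0.3045  1.8477 -0.1584  0.8945  2.4782]
[ 0.5024 -0.3066  0.1202] 26.3667
```

```bash
cat > s5.py <<'E'
from station import env
from h import *
np.set_printoptions(precision=4,suppress=True)
Z=np.array([0,0,1.]);K=np.array([.5016,-.3074,0])
env.move_linear(K+Z*.05,velocity=.15); env.move_linear(K+Z*.022,velocity=.05)
env.wait(.1);print(env.current_position(),env.current_contact_force())
env.gripper_close();env.wait(.1);print("gap",env.current_finger_gap(),env.current_finger_force(),env.current_contact_force(),env.current_position())
E
python3 s5.py
```

```text
[ 0.5019 -0.3076  0.0223] [ 0.4378  0.4838 -0.6433]
gap 0.011831616854123646 29.99999898020178 [-0.5446  0.4752  0.0669] [ 0.5016 -0.3074  0.022 ]
```

```bash
cat > s6.py <<'E'
from station import env
from h import *
np.set_printoptions(precision=4,suppress=True)
Z=np.array([0,0,1.]);K=np.array([.5016,-.3074,0]);L=np.array([.6223,-.0643,0])
env.move_linear(K+Z*.06,velocity=.08); print(env.current_contact_force(),env.current_finger_gap())
env.move_linear(K+Z*.15,velocity=.2)
env.reach(L+Z*.15,down(np.radians(94.)))
env.move_linear(L+Z*.114,velocity=.1); env.wait(.2)
f0=env.current_contact_force(); print(env.current_position(),f0,env.current_finger_gap(),env.current_joint_pos(),env.current_time())
d=[env.get_image(n)["color"] for n in("side","scene")]
im,c=shot(env,"w6")
o=np.zeros((600,800,3),np.uint8)
o[:300,:400]=cv2.resize(d[0][140:230,220:340,::-1],(400,300),interpolation=3);o[:300,400:]=cv2.resize(d[1][140:230,190:310,::-1],(400,300),interpolation=3);o[300:,:400]=cv2.resize(im[:,:,::-1],(400,300))
cv2.imwrite("pics/c6.png",o)
E
python3 s6.py
```

```text
[ 0.1541 -0.3653 -1.1599] 0.011861176305449547
[ 0.6228 -0.0645  0.1148] [-0.2167 -0.6049 -0.7576] 0.01181947879336588 [-0.1716  0.4835  0.2837  1.7613 -0.1647  0.9185  1.8218] 32.075
```

View pics/c6.png

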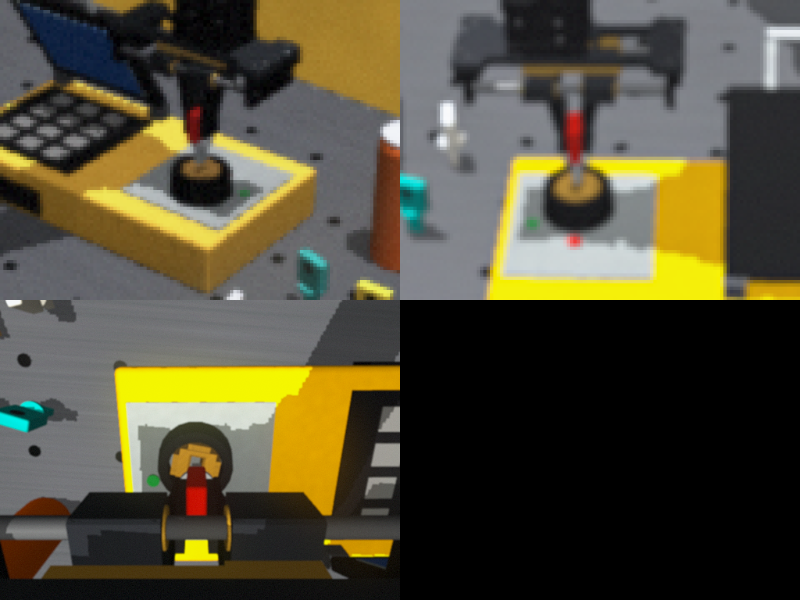

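The red key is held upright over the brass lock, at (575,150) in the scene panel. I'll insert it with force monitoring and a small search if it catches.

```bash
cat > s7.py <<'E'
from station import env
from h import *
np.set_printoptions(precision=4,suppress=True)
L=np.array([.6223,-.0643]);f0=env.current_contact_force()
def go(xy,z,v=.03):
    env.move_linear([xy[0],xy[1],z],velocity=v); return env.current_contact_force()-f0
def descend(xy):
    z=.1105
    while z>.0815:
        z-=.002; f=go(xy,z)
        if f[2]>8: break
    return z,f
offs=[(0,0)]+[(r*np.cos(a),r*np.sin(a)) for r in(.0012,.0022) for a in np.arange(8)*np.pi/4]
go(L,.1105)
for o in offs:
    xy=L+o; z,f=descend(xy); p=env.current_position(); print(o,z,p,f,env.current_time())
    if p[2]<.086 or env.current_time()>50: break
    go(xy,.1105,.1)
print(env.current_finger_gap())
E
python3 s7.py
```

```text
(0, 0) 0.08049999999999997 [ 0.6227 -0.065   0.0829] [-3.662  -5.0898 14.2567] 36.2417
0.011886282773811785
```

It went fully home on the first try (TCP z 0.0829). Now I'll turn it clockwise while watching the torque.

```bash
cat > s8.py <<'E'
from station import env
from h import *
np.set_printoptions(precision=4,suppress=True)
p=np.array([.6225,-.0648,.0822])
for a in [0,10,20,30,40,50,60,66,70,73,76]:
    env.reach(p,down(np.radians(94-a)))
    m=env.current_moment();print(a,env.current_position(),env.current_contact_force(),m,round(env.current_time(),2))
    if a>60 and abs(m[2])>1.2: break
env.wait(.3);print(env.current_moment(),env.current_finger_gap(),env.current_orientation())
E
python3 s8.py
```

```text
0 [ 0.6226 -0.065   0.0829] [-1.6965 -4.0724  6.9093] [-1.085   0.5433 -0.0294] 36.49
10 [ 0.623  -0.0639  0.0829] [-1.5062 -2.5714  6.07  ] [-0.828   0.3527 -0.0798] 36.76
20 [ 0.6231 -0.0641  0.083 ] [-1.3116 -2.9351  6.0419] [-0.7618  0.3584  0.004 ] 37.02
30 [ 0.623  -0.0643  0.0829] [-1.3966 -4.3222  6.699 ] [-0.886   0.4736  0.0365] 37.29
40 [ 0.6228 -0.0644  0.0829] [-2.6241 -4.8641  7.772 ] [-1.007   0.4853 -0.0175] 37.56
50 [ 0.6227 -0.0645  0.0829] [-2.7695 -3.5438  7.9283] [-0.9779  0.621  -0.0523] 37.83
60 [ 0.6226 -0.0645  0.0829] [-2.7675 -3.6981  8.314 ] [-0.9752  0.6802 -0.0376] 38.09
66 [ 0.6226 -0.0645  0.0829] [-2.7112 -4.3386  8.4666] [-0.9802  0.7138 -0.0372] 38.34
70 [ 0.6227 -0.0645  0.083 ] [-2.1184 -3.7875  8.3771] [-0.9095  0.7299 -0.0477] 38.59
73 [ 0.6226 -0.0644  0.0829] [-2.4841 -3.8083  9.2006] [-0.9383  0.7332  0.1797] 38.84
76 [ 0.6226 -0.0644  0.0829] [-2.7684 -3.4453  8.6638] [-0.963  0.759  0.512] 39.09
[-0.8569  0.7588  0.4726] 0.011788073260589426 [ 0.5867  0.8098  0.0001 -0.0001]
```

The torque rises from 73°, so the switch is at its stop. I'll release, retreat and check.

```bash
python3 - <<'E'
from station import env
from h import *
env.ungrasp(); p=env.current_position(); env.move_linear([p[0],p[1],.13],velocity=.06); env.move_linear([p[0],p[1],.25],velocity=.2)
env.move_linear([p[0]-.06,p[1]-.03,.27],velocity=.2);env.wait(.2)
im,c=shot(env,"w9");h=hsv(im)
a=env.get_image("side")["color"];b=env.get_image("scene")["color"]
o=np.zeros((600,800,3),np.uint8);o[:300,:400]=cv2.resize(a[110:260,190:390,::-1],(400,300),interpolation=3);o[:300,400:]=cv2.resize(b[120:270,160:360,::-1],(400,300),interpolation=3);o[300:,:400]=cv2.resize(im[:,:,::-1],(400,300));
m=((h[...,0]<9)&(h[...,1]>140)&(h[...,2]>60)).astype(np.uint8)
for k in cv2.findContours(m,0,2)[0]:
    if cv2.contourArea(k)>60: r=cv2.minAreaRect(k);print(r,plane(c,r[0],.129))
o[300:,400:]=cv2.resize(im[60:260,100:367,::-1],(400,300))
cv2.imwrite("pics/c9.png",o);print(env.current_contact_force(),env.current_time())
E
```

```text
((318.381591796875, 159.26947021484375), (39.434017181396484, 16.108537673950195), 85.42607879638672) [ 0.62020953 -0.06254959  0.129     ]
[ 0.26097842 -0.62112296  0.18086267] 43.3167
```

View pics/c9.png

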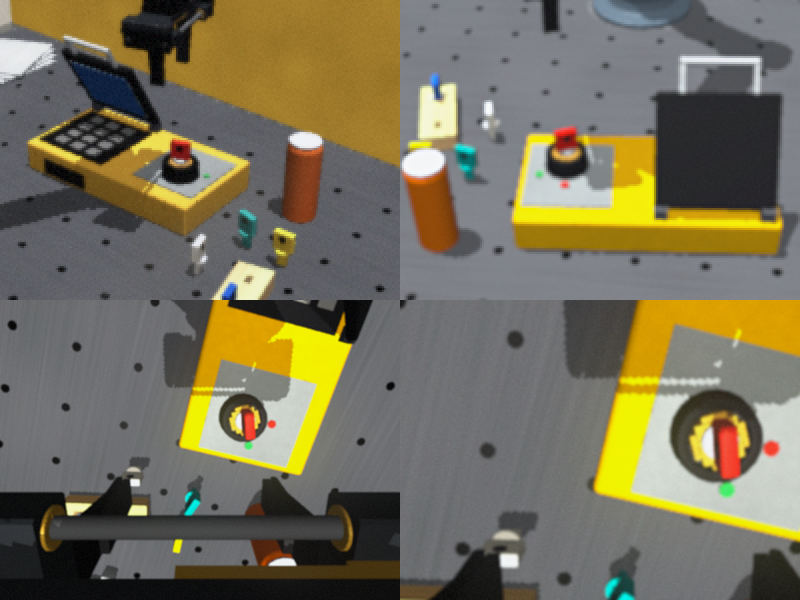

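The last view shows the red key seated and upright, its grip pointing at the green dot (248,445). The screen is still up, the blue key is still in the rack and the gripper is clear.

```bash
python3 -c "
from station import env
print(env.sign_off(),env.current_time())"
```

```text
the job is handed in; nothing more can be done
the job is handed in; nothing more can be done
```

I handed the job in after about 43 s of robot time: the screen stands at about 60°, and the red key is fully home, turned clockwise to the stop at the green dot and released; the result of the judging was not shown.

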